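# Put the applicator into the capped glue vial

### The job

The white glue vial has a loose brass dust cap over its mouth: lift the cap off and stand it on its rim in the empty half of the parts tray. Then take the applicator, the stick with the ball on top of its handle, out of the tool block and push its rod all the way down into the vial, until its collar rests on the vial's rim. Set things down rather than dropping them, and leave the vial, the bottle and the jar beside it and the other two sticks standing where they are.

Things in the scene. Friction and masses are not known exactly. Their poses are not given: they have to be found in the camera images.
- vial: White ceramic glue vial, loose, 0.2 kg, 66 mm high. Origin: centre of its underside, z up. Body 42 mm in diameter up to 38 mm; neck 19 mm in diameter from 49 to 59 mm, flaring to 23 mm at the rim. Bore 9 mm in diameter in the neck (13 mm at the rim, a short funnel); inner floor 14 mm above the underside. The bottle and jar stand close by on either side, roughly along its +y and -y.
- vial_mouth (a point): Centre of the vial's mouth, at rim height, 66 mm above its underside, on its axis.
- cap: Brass dust cap, loose over the vial's mouth at the start: an upside-down cup 34 mm in diameter, 18 mm high (inside 28 mm in diameter, 14 mm deep) with an upright knob 16 mm in diameter, 30 mm high on top (48 mm in all), 60 g. Origin: centre of its open lower rim, z up; on the vial it lies 52 mm above the vial's underside.
- applicator: Upright stick in one of the block's three holes, known by its ball, 40 g. Origin: centre of its collar's underside (resting on the block's top), z up. Below: steel rod 6 mm in diameter, 50 mm long. Above: collar 20 mm in diameter, 4 mm thick; black round handle 14 mm in diameter from 4 to 44 mm; ball 22 mm in diameter centred at 49 mm.
- applicator_tip (a point): Lower end of the applicator's rod, 50 mm below its origin on its axis.
- scriber: Another stick in the block, with the same rod and collar and a square 14 mm black handle with a flat top, 52 mm above the origin. Origin as the applicator's. Leave it.
- brush: Another stick in the block, with the same rod and collar and a black handle tapering from 18 mm to a thin 8 mm end, 50 mm above the origin. Origin as the applicator's. Leave it.
- block: Fixed wooden tool block 56 mm (its x) by 150 mm (its y) by 58 mm high, with three through holes 9 mm in diameter at y = -46, 0 and +46 mm. Origin: centre of its underside. Which stick is in which hole varies.
- tray: Fixed grey parts tray, 106 mm (its x) by 170 mm (its y) outside, walls 4 mm thick and 22 mm high, floor 4 mm, with a divider across the middle (y = 0). The -y half is filled with brass rosettes, the +y half is empty (inside 98 by 79 mm). Origin: centre of its underside.
- tray_empty (a point): Centre of the floor of the tray's empty half, 4 mm above the bench.
- tall_bottle: White bottle 44 mm in diameter and 125 mm high, standing loose about 60 mm from the vial's axis. Origin: centre of its underside. Leave it.
- squat_jar: White jar 52 mm in diameter and 90 mm high, standing loose about 62 mm from the vial's axis across from the bottle. Origin: centre of its underside. Leave it.
Things that resemble listed ones, but are neither listed nor needed, are in the scene too. What is shaped like the brush but orange or turquoise is not meant.

How it is judged:
By the outcome, as a careful person would: the job done as asked, in the order asked, and still so for the second after the job is handed in, with the robot touching nothing.
It also fails if it takes over 67 s, if anything falls off the work surface, if the arm or the gripper's body presses on something with over 40 N, if the wrist force passes 120 N, or if a joint passes its speed limit or range.

### The arm

A 7-joint arm with a two-finger parallel gripper is mounted at the origin on the work surface. World frame = base frame: x ahead of the robot, y to its left, z up, the work surface at z = 0. Lengths are in m, angles in rad, forces in N, time in s.
With the tool pointing down it reaches from about 0.425 to 0.95 m from the base axis. Payload 4.7 kg.
Tool frame: the origin (TCP) lies midway between the tips of the shut fingers; the grasp point (between the pads) lies 19 mm behind it (bot.grip_depth is the distance from the TCP to the grasp point, in m); z points along the fingers, y is the line along which they close (so a half turn about z gives the same grasp; the last joint's range is limited). The gripper opens to 85 mm and grips with 20 to 120 N. Pads are 22 mm wide; open, the fingers measure 114 mm over their backs; the gripper's body (76 mm by 85 mm) begins 54 mm behind the grasp point. The pads swing forward as they close: fully open they stand 13 mm farther back than shut.
Start: joints at [1.31, 0.469, -0.049, 1.532, 0.024, 1.141, -0.082], TCP at [0.155, -0.657, 0.231] pointing down, gripper open.
Joint ranges: [-2.59, 2.59], [-0.33, 1.99], [-1.39, 1.29], [0.1, 2.45], [-1.04, 4.18], [0.21, 1.99], [-2.66, 2.66]. Speed limits (rad/s): [2.57, 2.57, 3.14, 3.14, 3.14, 3.14, 3.14].

### API

Orientations are given as a 3x3 rotation matrix whose columns are the frame's x, y, z axes.
In Python, from workcell import bot, eyes, finish_job gives the robot as it stands. The module is installed in compiled form; this text tells all that it offers.
- The arm moves only by the tool step_arm, never from a script. Its argument "rows" is one flat list of numbers, 5 for each row, row after row: the shift along the tool's x, y, z in mm, then the turn about the tool's z in degrees, then the finger opening in mm, from 0 to 85.4. In form: [tx, ty, tz, turn, jaw, tx, ty, tz, turn, jaw, ...]. A call has 1 to 5 rows; each row shifts and turns the commanded pose from where the row before left it, along the tool's axes as they then stand; what a row does not reach is not made up. A row lasts 1/10 s, in which the tool goes at most 50 mm and 8.59 degrees, less where a joint would pass 70% of its speed; a pose out of reach is approached as far as the arm can. A call is refused whole if a number of a shift passes 50 or a number of a turn 8.59, either way. A call with a gripper value outside its range is refused whole. The fingers move at their own pace and stop on an object; the grip force is fixed at half the most. Time passes only in rows, so rows that do not move let the fingers close. It gives the time, the measured TCP pose, the force, the opening and the grip force at its end, in the units of the state.
- bot.read_state(): the state, without advancing time (a new reading comes with each control period).
- eyes.get_image(name): name is "scene" or "side" or "wrist"; returns (picture, depth): 384x512x3 uint8, red, green, blue; 384x512 float32, m along the optical axis (not along the pixel's ray), 0 where there is no reading.
- eyes.calibration(name): a dict with "fx", "fy", "cx", "cy" (pixels), "R" (3x3) and "t" (3): a world point X has camera coordinates R X + t; the wrist camera has in their place "hand_eye" (4x4, takes a point from camera to tool coordinates, whose origin is the TCP and whose axes are the flange's). Camera axes: x right, y down, z forward; pixel columns grow to the right and rows downward; lengths in m; the calibration is good to about 2 mm. A picture is of the moment at which its call begins: read the wrist's pose just before it. calibration takes no time and is no camera call.
- finish_job(): hands the job in; it is judged then, once.
The state is a dict: "time_s": time; "joint_pos": joint angles; "joint_velocities": joint speeds; "joint_torque": joint torques, N m; "ee_pos": TCP position; "orientation": TCP orientation; "wrist_force": force on the tool from outside, world axes, zero at the start; "moment": the same for the moment, N m; "gripper_width": finger opening in m; "grasp_force": force on a finger pad.
Only numpy, scipy, OpenCV 4.12 (cv2) and the standard library are available. Lean on these libraries where they do the work, as an engineer would, in place of code of your own. Each camera call takes 0.05 s, during which the arm holds its last target. There are 200 camera calls.

## Working session

There is one attempt and no reset: what is moved stays moved. The work goes in short steps, Python scripts to look and compute and a tool call to move; the robot and the scene stay as the last step left them, time stands still between calls to the robot, and variables do not carry over. Pictures are saved under pics/ and viewed, at most 10 in all, crops included, and the job is handed in when it is done.

Besides the shell and the picture viewer there is one more tool, called by a JSON object that holds its "op" and its "data". step_arm: Moves the arm, as the interface text tells. Its arguments: {"type":"object","properties":{"rows":{"type":"array"}},"required":["rows"]}

```bash
mkdir -p pics
python3 - <<'E'
from workcell import bot,eyes
import cv2,numpy as np
s=bot.read_state();print(s['time_s'],s['ee_pos'],s['orientation'],s['gripper_width'])
for n in ['scene','side']:
    p,d=eyes.get_image(n);cv2.imwrite(f'pics/{n}0.png',p[...,::-1]);np.savez(f'{n}0.npz',p=p,d=d)
    print(n,eyes.calibration(n))
print(eyes.calibration('wrist'))
E
```

```text
0.0 [ 0.15495667 -0.65636312  0.23023878] [[ 9.73247989e-01  2.29756638e-01 -4.89958383e-04]
 [ 2.29757158e-01 -9.73246079e-01  1.92837876e-03]
 [-3.37922532e-05 -1.98936220e-03 -9.99998021e-01]] 0.08505244637007106
scene {'fx': 385.23889750810633, 'fy': 385.23889750810633, 'cx': 249.36057505017124, 'cy': 184.53769310718093, 'R': array([[-0.1328722 ,  0.99104773, -0.01301458],
       [ 0.60489196,  0.0706834 , -0.79316428],
       [-0.78514374, -0.1132619 , -0.60886867]]), 't': array([ 0.04812163, -0.24373192,  1.30806895])}
side {'fx': 354.7156798350475, 'fy': 354.7156798350475, 'cx': 253.66497868888274, 'cy': 191.5214613477099, 'R': array([[-0.73403266, -0.67901237,  0.01175811],
       [-0.43832022,  0.46047051, -0.77190822],
       [ 0.51872097, -0.57175966, -0.63562525]]), 't': array([0.40656937, 0.26971139, 0.59338967])}
{'fx': 345.5338670619298, 'fy': 345.5338670619298, 'cx': 252.7151492819089, 'cy': 190.70738092440283, 'hand_eye': array([[-6.45755580e-04, -9.49005060e-01, -3.15260178e-01,
         8.26979723e-02],
       [ 9.99999771e-01, -5.49706430e-04, -3.93583641e-04,
         5.61979695e-05],
       [ 2.00212320e-04, -3.15260360e-01,  9.49005198e-01,
        -1.41268681e-01],
       [ 0.00000000e+00,  0.00000000e+00,  0.00000000e+00,
         1.00000000e+00]])}
```

View pics/scene0.png

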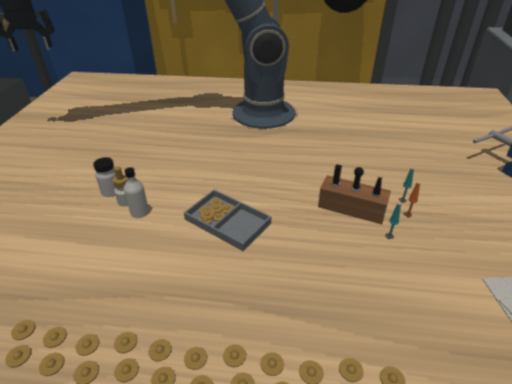

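View pics/side0.png

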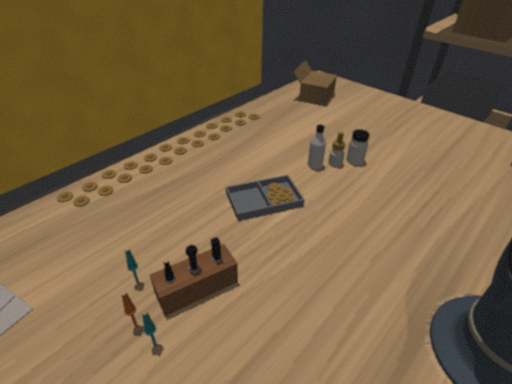

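The scene view shows the capped vial at about (121,190), between the jar (106,178) and the bottle (136,195). The tray is at (228,218), with its empty half on the right. The block is at (355,197).

What could be taken for the applicator: the sticks in the block at (337,174), (358,177) and (378,186), and the loose coloured sticks at (408,182), (415,195) and (395,217). The one with the ball is (358,177). For the vial, the jar and the bottle are the look-alikes, but only the middle vessel has a brass cap. I'll check both choices in one close crop.

```bash
cat > h.py <<'E'
import numpy as np,cv2
from workcell import bot,eyes
def ray(n,u,v,state=None):
    c=eyes.calibration(n);d=np.array([(u-c['cx'])/c['fx'],(v-c['cy'])/c['fy'],1.])
    if n=='wrist':
        H=c['hand_eye'];Rt=np.array(state['orientation']);o=np.array(state['ee_pos'])+Rt@H[:3,3];return o,Rt@H[:3,:3]@d
    return -c['R'].T@c['t'],c['R'].T@d
def plane(n,u,v,z,s=None):
    o,d=ray(n,u,v,s);return o+d*(z-o[2])/d[2]
def tri(a,b):
    A=[];B=[]
    for o,d in (a,b):
        d=d/np.linalg.norm(d);P=np.eye(3)-np.outer(d,d);A.append(P);B.append(P@o)
    x=np.linalg.lstsq(np.vstack(A),np.hstack(B),rcond=None)[0]
    return x,[np.linalg.norm(P@x-b) for P,b in zip(A,B)]
def proj(n,X,s=None):
    c=eyes.calibration(n)
    if n=='wrist':
        H=c['hand_eye'];x=np.array(s['orientation']).T@(np.array(X)-s['ee_pos']);x=H[:3,:3].T@(x-H[:3,3])
    else: x=c['R']@np.array(X)+c['t']
    return np.array([c['fx']*x[0]/x[2]+c['cx'],c['fy']*x[1]/x[2]+c['cy']])
E
python3 - <<'E'
import numpy as np,cv2
a=np.load('scene0.npz')['p'];b=np.load('side0.npz')['p']
f=lambda p,x,y,w,h:cv2.resize(p[y:y+h,x:x+w],(400,300),interpolation=cv2.INTER_CUBIC)
m=np.vstack([np.hstack([f(a,85,145,80,60+15-15),f(a,310,155,100,75)]),np.hstack([f(b,300,120,80,60),f(b,145,230,100,75)])])
cv2.imwrite('pics/crop1.png',m[...,::-1])
E
```

```text
(no output)
```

View pics/crop1.png

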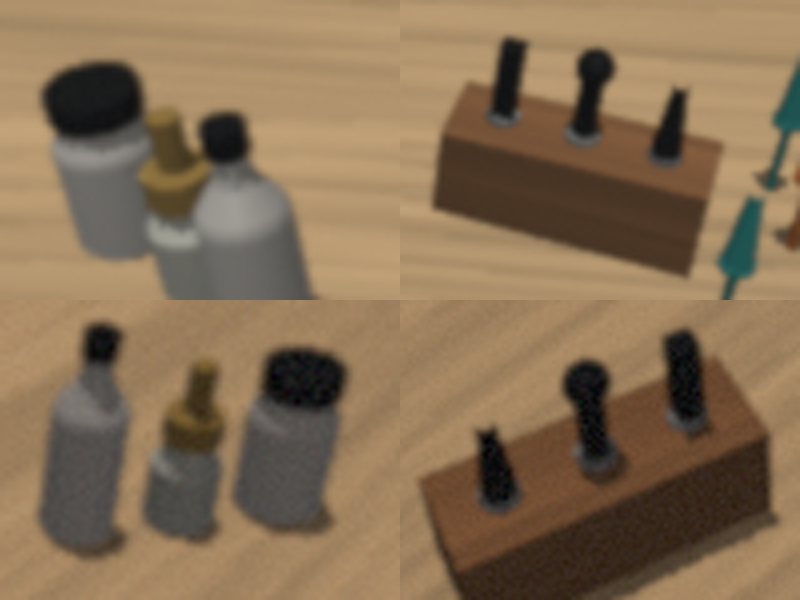

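The crops confirm both choices. The ball-topped stick is the middle one in the block (scene (359,172), side (192,251)). The brass knob top is at scene (118,167) and side (341,133), between the bottle and the jar.

Run:
```python
from h import *
for nm,a,b,z in [('knobtop',(118,167.4),(341,133),.1),('ball',(358.8,172),(191.7,250.7),.107),('bottle',(129.6,169),(320.6,126),.125),('jar',(103.4,162),(361,132.4),.09),
 ('scribertop',(338,165.5),(216,239),.110),('brushtop',(380,177.5),(167,263),.108)]:
    print(nm,tri(ray('scene',*a),ray('side',*b)),plane('scene',*a,z).round(3),plane('side',*b,z).round(3))
for n in ['scene','side']:
    p=np.load(n+'0.npz')['p'].astype(int);m=(abs(p[...,0]-p[...,2])<28)&(p.sum(2)<330)
    x0,y0,x1,y1=(180,186,276,250) if n=='scene' else (222,172,306,222)
    mm=np.zeros(m.shape,np.uint8);mm[y0:y1,x0:x1]=m[y0:y1,x0:x1]
    cs,_=cv2.findContours(mm,0,2);c=cv2.convexHull(max(cs,key=cv2.contourArea))
    q=cv2.approxPolyN(c,4) if hasattr(cv2,'approxPolyN') else cv2.approxPolyDP(c,5,True)
    q=q.reshape(-1,2);P=np.array([plane(n,*k,.015)[:2] for k in q]);print(n,q.tolist(),P.round(3).tolist(),P.mean(0),[np.linalg.norm(P[i]-P[i-1]).round(3) for i in range(4)])
```

```text
knobtop (array([ 0.50010769, -0.28575728,  0.09859307]), [np.float64(0.0001589725064919064), np.float64(0.00015897250649202484)]) [ 0.502 -0.284  0.1  ] [ 0.499 -0.284  0.1  ]
ball (array([0.46476705, 0.25827712, 0.10529475]), [np.float64(0.0004792160204059045), np.float64(0.00047921602040640294)]) [0.468 0.258 0.107] [0.463 0.259 0.107]
bottle (array([ 0.53736917, -0.23781705,  0.12431176]), [np.float64(0.00039920109799668104), np.float64(0.0003992010979965254)]) [ 0.539 -0.237  0.125] [ 0.537 -0.237  0.125]
jar (array([ 0.46875143, -0.33866332,  0.08970938]), [np.float64(0.001512358828756942), np.float64(0.0015123588287568926)]) [ 0.471 -0.336  0.09 ] [ 0.469 -0.341  0.09 ]
scribertop (array([0.45107353, 0.21318264, 0.10982478]), [np.float64(0.0005745094142905685), np.float64(0.0005745094142905562)]) [0.452 0.214 0.11 ] [0.451 0.213 0.11 ]
brushtop (array([0.47619646, 0.30290208, 0.10230526]), [np.float64(0.00033432921865276415), np.float64(0.000334329218652731)]) [0.484 0.301 0.108] [0.472 0.305 0.108]
scene [[275, 218], [243, 250], [179, 216], [213, 189]] [[0.538, 0.082], [0.642, 0.025], [0.557, -0.135], [0.45, -0.079]] [ 0.54668642 -0.02693124] [np.float64(0.183), np.float64(0.119), np.float64(0.181), np.float64(0.121)]
side [[308, 205], [238, 221], [224, 187], [287, 175]] [[0.441, -0.07], [0.525, 0.084], [0.637, 0.021], [0.553, -0.13]] [ 0.5390445  -0.02357429] [np.float64(0.127), np.float64(0.176), np.float64(0.129), np.float64(0.173)]
```

{"op": "step_arm", "data": {"rows": [0, 0, 0, -8.54, 50, 0, 0, 0, -8.54, 50, 0, 0, 0, -8.54, 50, 0, 0, 0, -8.54, 50, 0, 0, 0, -8.54, 50]}}

```text
time_s: 0.6
ee_pos: [0.155, -0.6566, 0.2307]
orientation: [[0.554, 0.832, -0.0], [0.832, -0.554, 0.001], [0.001, -0.001, -1.0]]
wrist_force: [-0.1, 0.5, -0.3]
gripper_width: 0.0498
grasp_force: 0.0
```

{"op": "step_arm", "data": {"rows": [40, 7, 0, 0, 50, 40, 7, 0, 0, 50, 40, 7, 0, 0, 50, 40, 7, 0, 0, 50, 40, 7, 0, 0, 50]}}

```text
time_s: 1.1
ee_pos: [0.2967, -0.5093, 0.2309]
orientation: [[0.56, 0.829, -0.0], [0.829, -0.56, 0.001], [0.0, -0.001, -1.0]]
wrist_force: [0.2, 0.2, -0.2]
gripper_width: 0.0499
grasp_force: 0.0
```

{"op": "step_arm", "data": {"rows": [40, 7, 0, 0, 50, 40, 7, 0, 0, 50, 40, 7, 0, 0, 50, 40, 7, 0, 0, 50, 40, 7, 0, 0, 50]}}

```text
time_s: 1.6
ee_pos: [0.4376, -0.3632, 0.2311]
orientation: [[0.56, 0.829, -0.0], [0.829, -0.56, 0.0], [-0.0, -0.0, -1.0]]
wrist_force: [1.3, -0.5, 0.3]
gripper_width: 0.0498
grasp_force: 0.0
```

{"op": "step_arm", "data": {"rows": [35, 3, 0, 0, 50, 35, 3, 0, 0, 50, 30, 2, 0, 0, 50, 0, 0, 0, 0, 50, 0, 0, 0, 0, 50]}}

```text
time_s: 2.1
ee_pos: [0.4995, -0.2856, 0.2309]
orientation: [[0.558, 0.83, -0.001], [0.83, -0.558, 0.0], [-0.0, -0.001, -1.0]]
wrist_force: [-0.2, 0.1, -0.2]
gripper_width: 0.05
grasp_force: 0.0
```

Run:
```python
from h import *
s=bot.read_state();p,d=eyes.get_image('wrist');cv2.imwrite('pics/w1.png',p[...,::-1])
np.savez('w1.npz',p=p,d=d);print(s['ee_pos'],[proj('wrist',X,s).round(1).tolist() for X in [(.5,-.285,.1),(.5,-.285,.07),(.538,-.238,.125),(.469,-.339,.09)]])
hsv=cv2.cvtColor(p,cv2.COLOR_RGB2HSV);m=cv2.inRange(hsv,(15,110,40),(35,255,255))
n,l,st,c=cv2.connectedComponentsWithStats(m)
for i in range(1,n):
    if st[i,4]>150: print(st[i],c[i])
```

```text
[ 0.49950311 -0.2855802   0.23094095] [[251.6, 180.3], [251.8, 170.8], [258.9, 108.0], [256.6, 242.9]]
[     0      0    512    378 159513] [255.9529192  163.86979118]
[111 368  24  16 284] [124.6443662  376.79225352]
[372 368  24  16 281] [381.16014235 376.79003559]
```

View pics/w1.png

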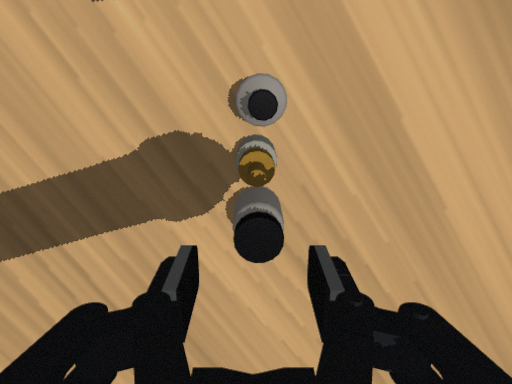

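The wrist view shows the bottle cap at (263,104), the brass cap at about (257,168) with its knob, and the jar at (259,236). I'll refine the knob with the depth and brass pixels.

```bash
cat >> h.py <<'E'
def cloud(n,d,s=None):
    v,u=np.mgrid[0:384,0:512];c=eyes.calibration(n)
    X=np.stack([(u-c['cx'])/c['fx']*d,(v-c['cy'])/c['fy']*d,d],-1)
    if n=='wrist':
        H=c['hand_eye'];return (X@H[:3,:3].T+H[:3,3])@np.array(s['orientation']).T+s['ee_pos']
    return (X-c['t'])@c['R']
E
python3 - <<'E'
from h import *
s=bot.read_state();d=np.load('w1.npz')['d'];W=cloud('wrist',d,s)
def reg(x0,y0,x1,y1,lo,hi):
    w=W[y0:y1,x0:x1];m=(w[...,2]>lo)&(w[...,2]<hi)&(d[y0:y1,x0:x1]>0);q=w[m];v,u=np.nonzero(m)
    print(len(q),'mid',(q.min(0)+q.max(0))/2,'mean',q.mean(0),'ext',np.ptp(q,0),'px',u.min()+x0,u.max()+x0,v.min()+y0,v.max()+y0)
reg(230,135,285,190,.092,.115)
reg(230,135,285,190,.062,.078)
reg(240,80,290,125,.115,.14)
reg(230,205,290,265,.08,.1)
print(W[168:182:2,259].round(3))
E
```

```text
292 mid [ 0.50355924 -0.28686621  0.09628213] mean [ 0.50390082 -0.28629425  0.0979957 ] ext [0.01550656 0.01550468 0.0081059 ] px 247 265 167 186
706 mid [ 0.5034825  -0.28692374  0.07012421] mean [ 0.50583    -0.28344675  0.06856442] ext [0.03346185 0.03319814 0.01571456] px 238 274 149 185
736 mid [ 0.54033031 -0.23888111  0.12103799] mean [ 0.54055813 -0.23871739  0.12339097] ext [0.02120259 0.02135243 0.00912957] px 248 277 89 120
1947 mid [ 0.4704833  -0.33932259  0.08560132] mean [ 0.47141787 -0.33777736  0.08822586] ext [0.04591236 0.04587151 0.01115004] px 233 283 214 262
[[ 0.509 -0.282  0.095]
 [ 0.509 -0.283  0.098]
 [ 0.508 -0.284  0.099]
 [ 0.507 -0.285  0.099]
 [ 0.506 -0.287  0.098]
 [ 0.505 -0.288  0.098]
 [ 0.504 -0.29   0.1  ]]
```

{"op": "step_arm", "data": {"rows": [1, 3, 40, 0, 50, 0, 0, 40, 0, 50, 0, 0, 40, 0, 50, 0, 0, 0, 0, 50, 0, 0, 0, 0, 50]}}

```text
time_s: 2.65
ee_pos: [0.502, -0.2882, 0.1115]
orientation: [[0.561, 0.828, -0.001], [0.828, -0.561, -0.0], [-0.0, -0.001, -1.0]]
wrist_force: [1.3, -0.4, 0.1]
gripper_width: 0.0499
grasp_force: 0.0
```

Run:
```python
from h import *
s=bot.read_state();p,d=eyes.get_image('wrist');np.savez('w2.npz',p=p,d=d);W=cloud('wrist',d,s)
m=(W[...,2]>.092)&(W[...,2]<.108)&(np.hypot(W[...,0]-.503,W[...,1]+.286)<.016)&(d>0);q=W[m]
v,u=np.nonzero(m);print(s['ee_pos'],(q.min(0)+q.max(0))/2,np.ptp(q,0),u.min(),u.max(),v.min(),v.max())
R=np.array(s['orientation']);t=(q-s['ee_pos'])@R;print('tool',(t.min(0)+t.max(0))/2,np.ptp(t,0))
cv2.imwrite('pics/w2.png',p[...,::-1])
```

```text
[ 0.50198961 -0.28819233  0.11154488] [ 0.50437336 -0.28566226  0.09621812] [0.01549869 0.01552048 0.0083022 ] 236 267 224 257
tool [0.00310355 0.00052196 0.01532582] [0.01640654 0.01579793 0.0082998 ]
```

View pics/w2.png

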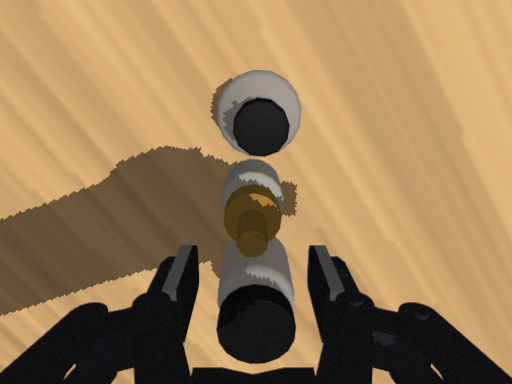

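The knob top is at (252,245), centred between the fingertips (columns 190 and 315). I'll descend and grip.

{"op": "step_arm", "data": {"rows": [2, 0, 20, 0, 50, 0, 0, 18, 0, 50, 0, 0, 0, 0, 50, 0, 0, 0, 0, 10, 0, 0, 0, 0, 10]}}

```text
time_s: 3.2
ee_pos: [0.505, -0.2861, 0.0754]
orientation: [[0.56, 0.829, 0.003], [0.829, -0.56, -0.002], [0.0, 0.004, -1.0]]
wrist_force: [0.2, 0.4, -0.4]
gripper_width: 0.0213
grasp_force: 0.0
```

{"op": "step_arm", "data": {"rows": [0, 0, 0, 0, 10, 0, 0, 0, 0, 10, 0, 0, 0, 0, 10, 0, 0, 0, 0, 10, 0, 0, 0, 0, 10]}}

```text
time_s: 3.7
ee_pos: [0.5049, -0.2861, 0.0754]
orientation: [[0.56, 0.829, 0.003], [0.829, -0.56, -0.002], [-0.0, 0.003, -1.0]]
wrist_force: [-0.7, 0.8, 6.4]
gripper_width: 0.0138
grasp_force: 58.4
```

{"op": "step_arm", "data": {"rows": [0, 0, -5, 0, 10, 0, 0, -8, 0, 10, 0, 0, -15, 0, 10, 0, 0, -25, 0, 10, 0, 0, -30, 0, 10]}}

```text
time_s: 4.2
ee_pos: [0.5031, -0.2851, 0.1574]
orientation: [[0.559, 0.829, -0.001], [0.829, -0.559, 0.001], [-0.0, -0.001, -1.0]]
wrist_force: [0.1, -0.8, -0.2]
gripper_width: 0.0141
grasp_force: 58.5
```

Run:
```python
from h import *
print(bot.read_state()['ee_pos'])
a,da=eyes.get_image('side');b,db=eyes.get_image('wrist')
f=lambda p,x,y,w,h:cv2.resize(p[y:y+h,x:x+w],(400,300),interpolation=cv2.INTER_CUBIC)
cv2.imwrite('pics/c2.png',np.hstack([f(a,290,75,120,90),f(b,0,0,512,384)])[...,::-1])
```

```text
[ 0.50310495 -0.28505565  0.1573651 ]
```

View pics/c2.png

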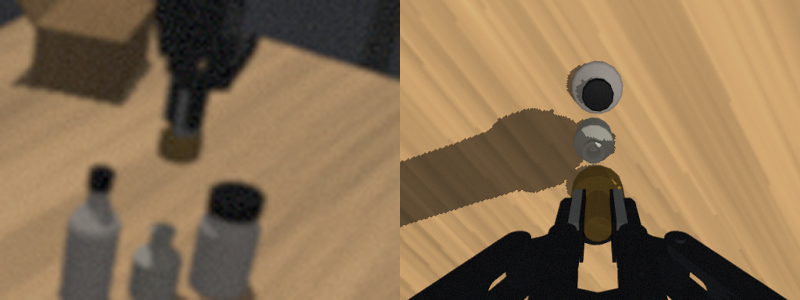

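The cap is held upright between the pads, and the vial, bottle and jar are still standing. Next I carry it to the empty half of the tray.

{"op": "step_arm", "data": {"rows": [0, 0, -40, 0, 10, 40, -16.5, 0, 0, 10, 40, -16.5, 0, 0, 10, 40, -16.5, 0, 0, 10, 40, -16.5, 0, 0, 10]}}

```text
time_s: 4.8
ee_pos: [0.5384, -0.1143, 0.1968]
orientation: [[0.56, 0.829, 0.0], [0.829, -0.56, -0.0], [-0.0, 0.001, -1.0]]
wrist_force: [0.6, -0.6, -0.2]
gripper_width: 0.0139
grasp_force: 58.6
```

{"op": "step_arm", "data": {"rows": [40, -16.5, 0, 0, 10, 40, -16.5, 0, 0, 10, 39, -17, 0, 0, 10, 0, 0, 40, 0, 10, 0, 0, 30, 0, 10]}}

```text
time_s: 5.3
ee_pos: [0.5636, 0.0129, 0.1259]
orientation: [[0.556, 0.831, 0.001], [0.831, -0.556, 0.0], [0.001, 0.001, -1.0]]
wrist_force: [0.4, -1.2, -0.1]
gripper_width: 0.0138
grasp_force: 58.6
```

Run:
```python
from h import *
s=bot.read_state();print(s['ee_pos'])
b,d=eyes.get_image('wrist');a,da=eyes.get_image('scene')
for X in [(.563,.0115,.004)]: print(proj('wrist',X,s),proj('scene',X))
W=cloud('scene',da)
# rim of tray: points z 0.015-.026 near
m=(W[...,2]>.017)&(W[...,2]<.028)&(np.hypot(W[...,0]-.543,W[...,1]+.025)<.12)
r=cv2.minAreaRect((W[m][:,:2]*1000).astype(np.float32));print(r)
f=lambda p,x,y,w,h:cv2.resize(p[y:y+h,x:x+w],(400,300),interpolation=cv2.INTER_CUBIC)
cv2.imwrite('pics/c3.png',np.hstack([f(a,160,160,140,105),f(b,0,0,512,384)])[...,::-1])
```

```text
[0.56360701 0.0129002  0.12593624]
[251.57166501 186.46646503] [242.50708785 226.73973629]
((544.6176147460938, -27.184280395507812), (173.38059997558594, 109.06645965576172), 60.93138885498047)
```

View pics/c3.png

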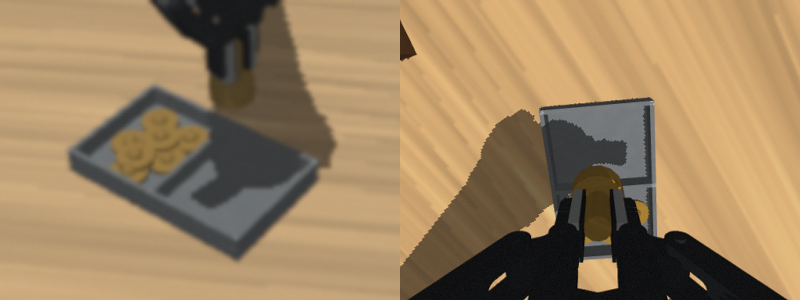

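The cap hangs over the empty half of the tray, clear of the rosettes at (160,140) in the left-hand crop. I'll lower it.

{"op": "step_arm", "data": {"rows": [0, 0, 35, 0, 10, 0, 0, 30, 0, 10, 0, 0, 20, 0, 10, 0, 0, 8, 0, 10, 0, 0, 2, 0, 10]}}

```text
time_s: 5.9
ee_pos: [0.5641, 0.0106, 0.0318]
orientation: [[0.56, 0.829, 0.001], [0.829, -0.56, -0.0], [0.0, 0.0, -1.0]]
wrist_force: [-0.1, -0.1, -0.5]
gripper_width: 0.0143
grasp_force: 58.6
```

{"op": "step_arm", "data": {"rows": [0, 0, 1, 0, 10, 0, 0, 1, 0, 10, 0, 0, 0, 0, 10]}}

```text
time_s: 6.2
ee_pos: [0.5643, 0.0108, 0.0303]
orientation: [[0.56, 0.829, 0.002], [0.829, -0.56, -0.0], [0.001, 0.002, -1.0]]
wrist_force: [-0.3, 0.2, -1.1]
gripper_width: 0.014
grasp_force: 58.6
```

{"op": "step_arm", "data": {"rows": [0, 0, 1, 0, 10, 0, 0, 1, 0, 10, 0, 0, 0, 0, 10]}}

```text
time_s: 6.5
ee_pos: [0.5638, 0.0108, 0.0275]
orientation: [[0.559, 0.829, 0.0], [0.829, -0.559, -0.0], [0.0, 0.0, -1.0]]
wrist_force: [-0.2, -0.1, 0.3]
gripper_width: 0.014
grasp_force: 58.7
```

{"op": "step_arm", "data": {"rows": [0, 0, 1, 0, 10, 0, 0, 0, 0, 10]}}

```text
time_s: 6.7
ee_pos: [0.5638, 0.0108, 0.0274]
orientation: [[0.559, 0.829, 0.0], [0.829, -0.559, -0.001], [-0.0, 0.001, -1.0]]
wrist_force: [-3.2, -0.2, 8.0]
gripper_width: 0.0139
grasp_force: 59.6
```

The wrist force shows contact with the floor. I'll release and rise.

{"op": "step_arm", "data": {"rows": [0, 0, -0.5, 0, 20, 0, 0, 0, 0, 30, 0, 0, 0, 0, 40, 0, 0, 0, 0, 40, 0, 0, 0, 0, 40]}}

```text
time_s: 7.2
ee_pos: [0.5635, 0.0108, 0.0266]
orientation: [[0.559, 0.829, -0.0], [0.829, -0.559, -0.0], [-0.0, -0.0, -1.0]]
wrist_force: [0.1, 0.1, -0.2]
gripper_width: 0.0397
grasp_force: 0.0
```

{"op": "step_arm", "data": {"rows": [0, 0, -10, 0, 40, 0, 0, -30, 0, 40, 0, 0, -40, 0, 40, 0, 0, -50, 0, 40, 0, 0, -50, 0, 40]}}

```text
time_s: 7.7
ee_pos: [0.5631, 0.011, 0.2091]
orientation: [[0.559, 0.829, -0.0], [0.829, -0.559, 0.0], [0.0, -0.0, -1.0]]
wrist_force: [0.9, -0.3, 0.8]
gripper_width: 0.0398
grasp_force: 0.0
```

Run:
```python
from h import *
s=bot.read_state();p,d=eyes.get_image('wrist');W=cloud('wrist',d,s)
for lo,hi in [(.04,.06),(.018,.028)]:
    m=(W[...,2]>lo)&(W[...,2]<hi)&(np.hypot(W[...,0]-.564,W[...,1]-.011)<.024)&(d>0);q=W[m];print(len(q),(q.min(0)+q.max(0))/2,np.ptp(q,0),np.percentile(q[:,2],[5,50,95]))
R=np.array(s['orientation'])
b=np.array([.4655,.2585,.23])-s['ee_pos'];print('to ball in tool mm',b@R*1000,s['ee_pos'])
```

```text
259 [0.56460567 0.01061126 0.0466165 ] [0.01518256 0.01499972 0.0122185 ] [0.04413765 0.05031307 0.05139297]
580 [0.56445924 0.01036757 0.0228644 ] [0.03311024 0.03310075 0.00954234] [0.01916606 0.02052439 0.0221391 ]
to ball in tool mm [ 150.67880065 -219.29557532  -20.83263473] [0.56308349 0.01097436 0.20909145]
```

The cap stands upright at (0.564, 0.010), with its knob top at z = 0.052. Next is the applicator. The current yaw clears the neighbouring sticks.

{"op": "step_arm", "data": {"rows": [25, -36.5, 0, 0, 40, 25, -36.5, 0, 0, 40, 25, -36.5, 0, 0, 40, 25, -36.5, 0, 0, 40, 25, -36.5, 0, 0, 40]}}

```text
time_s: 8.25
ee_pos: [0.4814, 0.218, 0.2075]
orientation: [[0.56, 0.829, 0.001], [0.829, -0.56, 0.0], [0.001, 0.001, -1.0]]
wrist_force: [1.2, 0.8, 0.2]
gripper_width: 0.0398
grasp_force: 0.0
```

{"op": "step_arm", "data": {"rows": [25, -36.5, 0, 0, 40, 0, 0, 30, 0, 40, 0, 0, 20, 0, 40, 0, 0, 0, 0, 40, 0, 0, 0, 0, 40]}}

```text
time_s: 8.75
ee_pos: [0.4662, 0.2577, 0.1573]
orientation: [[0.56, 0.829, 0.0], [0.829, -0.56, 0.0], [0.0, 0.0, -1.0]]
wrist_force: [0.0, 0.7, 1.6]
gripper_width: 0.0402
grasp_force: 0.0
```

Run:
```python
from h import *
s=bot.read_state();p,d=eyes.get_image('wrist');W=cloud('wrist',d,s);cv2.imwrite('pics/w3.png',p[...,::-1])
R=np.array(s['orientation'])
for lo,hi,c in [(.095,.125,(.4655,.2585)),(.08,.115,(.451,.2135)),(.08,.115,(.476,.303))]:
    m=(W[...,2]>lo)&(W[...,2]<hi)&(np.hypot(W[...,0]-c[0],W[...,1]-c[1])<.016)&(d>0);q=W[m]
    t=(q-s['ee_pos'])@R;v,u=np.nonzero(m)
    print(len(q),(q.min(0)+q.max(0))/2,q[:,2].max(),'tool',(t.min(0)+t.max(0))/2,np.ptp(t,0),u.min(),u.max(),v.min(),v.max())
```

```text
1026 [0.46730202 0.25961468 0.11019483] 0.11808985843064172 tool [2.20652816e-03 8.87586785e-05 4.71074300e-02] [0.02080307 0.02177437 0.01579175] 233 269 200 235
908 [0.4537352  0.21523951 0.09522854] 0.11039478526588806 tool [-0.04215954  0.01357355  0.0620626 ] [0.01775206 0.0169497  0.03033577] 259 285 250 293
269 [0.48131931 0.30299446 0.09363063] 0.10725990043567793 tool [ 0.04662633 -0.0135472   0.06368183] [0.01073413 0.01332658 0.02725783] 219 240 127 149
```

View pics/w3.png

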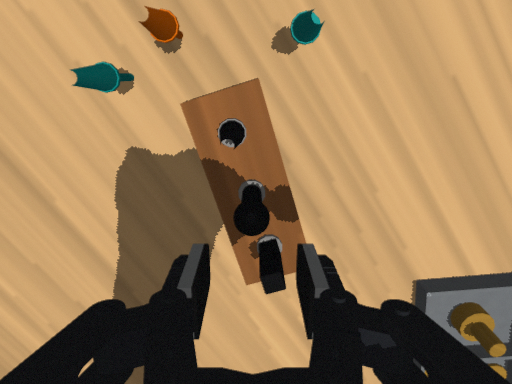

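The ball is at (252,215), centred between the fingers. The scriber is at (270,265), the brush at (231,132), and the cap stands in the tray at (475,325). I'll descend onto the applicator's handle.

{"op": "step_arm", "data": {"rows": [2, 0, 20, 0, 40, 0, 0, 30, 0, 40, 0, 0, 25, 0, 40, 0, 0, 15, 0, 40, 0, 0, 0, 0, 40]}}

```text
time_s: 9.3
ee_pos: [0.4668, 0.2587, 0.066]
orientation: [[0.56, 0.829, -0.002], [0.829, -0.56, -0.001], [-0.002, -0.001, -1.0]]
wrist_force: [-0.9, -0.9, -0.2]
gripper_width: 0.0401
grasp_force: 0.0
```

{"op": "step_arm", "data": {"rows": [0, 0, 0, 0, 30, 0, 0, 0, 0, 20, 0, 0, 0, 0, 8, 0, 0, 0, 0, 8, 0, 0, 0, 0, 8]}}

```text
time_s: 9.8
ee_pos: [0.4682, 0.2601, 0.0683]
orientation: [[0.559, 0.829, 0.003], [0.829, -0.559, 0.001], [0.003, 0.002, -1.0]]
wrist_force: [-0.1, 0.7, 7.0]
gripper_width: 0.0176
grasp_force: 56.9
```

{"op": "step_arm", "data": {"rows": [0, 0, 0, 0, 8, 0, 0, 0, 0, 8, 0, 0, 0, 0, 8]}}

```text
time_s: 10.1
ee_pos: [0.4682, 0.2601, 0.0683]
orientation: [[0.559, 0.829, 0.003], [0.829, -0.559, 0.001], [0.003, 0.002, -1.0]]
wrist_force: [0.2, -0.4, 7.7]
gripper_width: 0.0176
grasp_force: 56.9
```

The 17.6 mm opening is more than the 14 mm handle, so I'll look at how it's gripped.

Run:
```python
from h import *
s=bot.read_state();b,d=eyes.get_image('wrist');a,da=eyes.get_image('side')
T=(cloud('wrist',d,s)-s['ee_pos'])@np.array(s['orientation'])
c=proj('side',[.467,.2595,.09]).astype(int);print(c)
f=lambda p,x,y,w,h:cv2.resize(p[y:y+h,x:x+w],(400,600),interpolation=cv2.INTER_CUBIC)
cv2.imwrite('pics/c4.png',np.hstack([f(a,c[0]-26,c[1]-45,52,78),f(b,172,144,160,240)])[...,::-1])
for v in range(180,370,8):
    r=[(u,(T[v,u]*1000).round().astype(int).tolist()) for u in range(212,296,12)]
    print(v,r)
```

```text
[190 256]
180 [(212, [48, -13, -25]), (224, [46, -9, -21]), (236, [41, -6, -2]), (248, [36, -1, 12]), (260, [37, 4, 12]), (272, [37, 10, 11]), (284, [37, 15, 11])]
188 [(212, [47, -12, -31]), (224, [44, -9, -24]), (236, [33, -7, 11]), (248, [33, -1, 12]), (260, [33, 5, 12]), (272, [33, 10, 12]), (284, [33, 16, 11])]
196 [(212, [46, -12, -37]), (224, [43, -9, -28]), (236, [29, -7, 11]), (248, [29, -1, 12]), (260, [29, 5, 10]), (272, [29, 10, 12]), (284, [29, 16, 12])]
204 [(212, [25, -18, 11]), (224, [25, -12, 11]), (236, [25, -7, 11]), (248, [25, -1, 11]), (260, [25, 5, 11]), (272, [25, 10, 12]), (284, [25, 16, 12])]
212 [(212, [20, -18, 12]), (224, [21, -13, 12]), (236, [21, -7, 11]), (248, [21, -1, 11]), (260, [21, 5, 12]), (272, [21, 10, 11]), (284, [20, 16, 13])]
220 [(212, [17, -18, 11]), (224, [17, -13, 11]), (236, [17, -7, 11]), (248, [17, -1, 11]), (260, [17, 5, 12]), (272, [16, 10, 12]), (284, [17, 16, 12])]
228 [(212, [13, -19, 11]), (224, [12, -13, 12]), (236, [12, -7, 12]), (248, [12, -1, 12]), (260, [13, 5, 11]), (272, [13, 10, 11]), (284, [12, 16, 12])]
236 [(212, [8, -
[... 1886 characters left out ...]
(260, [1, 4, -46]), (272, [0, 8, -46]), (284, [0, 12, -46])]
340 [(212, [18, -9, -69]), (224, [-106, -21, 70]), (236, [-3, -5, -46]), (248, [-1, 0, -48]), (260, [-1, 4, -48]), (272, [-4, 8, -45]), (284, [-4, 12, -45])]
348 [(212, [18, -9, -72]), (224, [-113, -21, 69]), (236, [-7, -5, -45]), (248, [-5, 0, -47]), (260, [-4, 4, -49]), (272, [-40, 10, -10]), (284, [-7, 12, -45])]
356 [(212, [18, -9, -75]), (224, [-121, -21, 70]), (236, [-66, -8, 12]), (248, [-65, -2, 11]), (260, [-65, 5, 12]), (272, [-39, 10, -15]), (284, [-6, 11, -50])]
364 [(212, [19, -8, -78]), (224, [-128, -21, 69]), (236, [-69, -8, 10]), (248, [-70, -2, 11]), (260, [-70, 5, 10]), (272, [-39, 10, -20]), (284, [-6, 11, -53])]
```

View pics/c4.png

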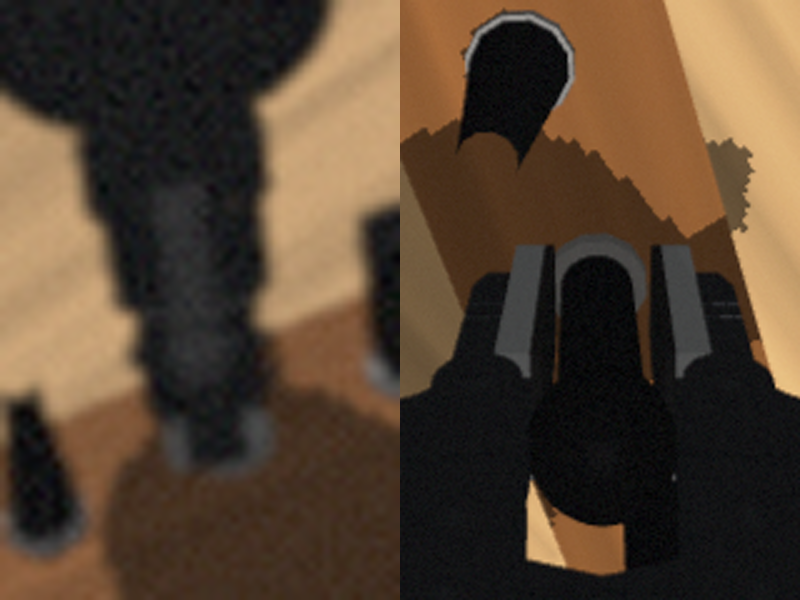

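The picture shows the back of the pads pinching the ball (bottom right, about (605,450)), with gaps beside the handle. The pads are too long for the handle. I'll open, rise 20 mm and grip the ball at its centre between the pads, so the stick hangs plumb.

{"op": "step_arm", "data": {"rows": [0, 0, 0, 0, 20, 0, 0, 0, 0, 30, 0, 0, 0, 0, 36, -1, 0, -10, 0, 36, 0, 0, -10, 0, 36]}}

```text
time_s: 10.7
ee_pos: [0.4662, 0.2582, 0.0872]
orientation: [[0.559, 0.829, -0.001], [0.829, -0.559, -0.001], [-0.001, -0.0, -1.0]]
wrist_force: [-0.1, 0.3, 0.3]
gripper_width: 0.0357
grasp_force: 0.0
```

{"op": "step_arm", "data": {"rows": [0, 0, 0, 0, 30, 0, 0, 0, 0, 25, 0, 0, 0, 0, 15, 0, 0, 0, 0, 15, 0, 0, 0, 0, 15]}}

```text
time_s: 11.2
ee_pos: [0.4669, 0.2588, 0.0873]
orientation: [[0.559, 0.829, 0.001], [0.829, -0.559, 0.0], [0.001, 0.001, -1.0]]
wrist_force: [-0.1, -1.3, 5.0]
gripper_width: 0.0191
grasp_force: 58.3
```

{"op": "step_arm", "data": {"rows": [0, 0, -5, 0, 15, 0, 0, -10, 0, 15, 0, 0, -20, 0, 15, 0, 0, -25, 0, 15, 0, 0, -25, 0, 15]}}

```text
time_s: 11.7
ee_pos: [0.4662, 0.2583, 0.1728]
orientation: [[0.559, 0.829, -0.001], [0.829, -0.559, -0.0], [-0.001, -0.001, -1.0]]
wrist_force: [0.5, 0.9, -0.1]
gripper_width: 0.0187
grasp_force: 58.6
```

{"op": "step_arm", "data": {"rows": [0, 0, -25, 0, 15, 0, 0, -20, 0, 15, 0, 0, -10, 0, 15, 0, 0, 0, 0, 15, 0, 0, 0, 0, 15]}}

```text
time_s: 12.2
ee_pos: [0.4661, 0.258, 0.2261]
orientation: [[0.56, 0.829, -0.001], [0.829, -0.56, -0.001], [-0.001, -0.0, -1.0]]
wrist_force: [0.0, 0.2, -0.2]
gripper_width: 0.0187
grasp_force: 58.6
```

```bash
cat >> h.py <<'E'
def stick():
    s=bot.read_state();p,d=eyes.get_image('wrist');T=(cloud('wrist',d,s)-s['ee_pos'])@np.array(s['orientation'])*1000
    for z in range(-35,86,6):
        m=(abs(T[...,2]-z)<3)&(abs(T[...,0])<30)&(abs(T[...,1])<8)&(d>0)
        if z>22: m&=(d>0)
        if m.sum()>3:
            q=T[m];print(z,m.sum(),'x',np.percentile(q[:,0],[2,50,98]).round(1),'y',np.percentile(q[:,1],[1,99]).round(1))
    return s,p,d,T
E
python3 - <<'E'
from h import *
s,p,d,T=stick();print(s['ee_pos'])
R=np.array(s['orientation']);print('to vial',(np.array([.504,-.2862,.225])-s['ee_pos'])@R*1000)
E
```

```text
-29 1032 x [-5.6  2.   8. ] y [-6.4  7.8]
-23 729 x [-5.8  8.2 11.2] y [-7.9  7.9]
-17 211 x [ 7.3 10.3 11.5] y [-7.7  7.7]
-11 19 x [ 7.2  7.6 10. ] y [-3.6  5.7]
-5 167 x [3.2 6.7 7.8] y [-5.7  7.1]
1 181 x [2.  6.6 7.9] y [-6.2  7.3]
7 157 x [1.6 6.6 7.8] y [-6.4  7. ]
13 151 x [2.4 6.4 7.7] y [-6.2  7.1]
19 128 x [2.6 6.6 7.8] y [-6.4  6.9]
25 338 x [-3.4  6.8 10.1] y [-7.9  7.7]
31 57 x [ 6.1  9.5 10.5] y [-7.9  7.7]
49 26 x [1.7 3.2 3.8] y [-3.   1.9]
55 33 x [1.7 3.  3.7] y [-3.   1.9]
61 29 x [1.4 2.9 3.6] y [-3.2  1.9]
67 31 x [1.7 3.  3.8] y [-3.3  1.9]
73 28 x [1.6 3.2 3.7] y [-3.4  2. ]
79 15 x [1.9 2.9 3.6] y [-3.4  1.3]
[0.46611964 0.25800892 0.22607051]
to vial [-429.83798993  335.91143212    1.49161543]
```

The stick hangs straight, with its rod axis within 1 mm of the tool axis. I'll carry it to a point 40 mm to the side of the vial.

{"op": "step_arm", "data": {"rows": [-10, 7, 0, 0, 15, -20, 14, 0, 0, 15, -28, 19, 0, 0, 15, -28, 19, 0, 0, 15, -28, 19, 0, 0, 15]}}

```text
time_s: 12.75
ee_pos: [0.4667, 0.118, 0.2259]
orientation: [[0.56, 0.829, -0.002], [0.829, -0.56, -0.001], [-0.002, -0.001, -1.0]]
wrist_force: [0.2, 0.2, -0.2]
gripper_width: 0.0191
grasp_force: 58.6
```

{"op": "step_arm", "data": {"rows": [-28, 19, 0, 0, 15, -28, 19, 0, 0, 15, -28, 19, 0, 0, 15, -28, 19, 0, 0, 15, -28, 19, 0, 0, 15]}}

```text
time_s: 13.25
ee_pos: [0.4667, -0.0511, 0.2261]
orientation: [[0.56, 0.828, -0.002], [0.828, -0.56, -0.0], [-0.001, -0.001, -1.0]]
wrist_force: [0.3, 0.2, -0.1]
gripper_width: 0.019
grasp_force: 58.6
```

{"op": "step_arm", "data": {"rows": [-28, 19, 0, 0, 15, -28, 19, 0, 0, 15, -28, 19, 0, 0, 15, -28, 19, 0, 0, 15, -28, 19, 0, 0, 15]}}

```text
time_s: 13.75
ee_pos: [0.4669, -0.22, 0.226]
orientation: [[0.56, 0.828, -0.002], [0.828, -0.56, 0.0], [-0.001, -0.002, -1.0]]
wrist_force: [0.4, 0.1, -1.1]
gripper_width: 0.0185
grasp_force: 58.6
```

{"op": "step_arm", "data": {"rows": [-20, 15, 0, 0, 15, -12, 9, 0, 0, 15, -4, 4, 0, 0, 15, 0, 0, 0, 0, 15, 0, 0, 0, 0, 15]}}

```text
time_s: 14.25
ee_pos: [0.4714, -0.262, 0.2267]
orientation: [[0.558, 0.83, -0.0], [0.83, -0.558, 0.001], [0.001, -0.001, -1.0]]
wrist_force: [-0.5, 0.1, 0.0]
gripper_width: 0.0189
grasp_force: 58.6
```

Run:
```python
from h import *
s,p,d,T=stick();print(s['ee_pos'])
R=np.array(s['orientation']);print('to vial',(np.array([.504,-.2862,.225])-s['ee_pos'])@R*1000)
np.savez('w5.npz',p=p,d=d);Z=T[...,2]
rim=(s['ee_pos'][2]-.066)*1000
m=(abs(Z-rim)<4)&(np.hypot(T[...,0],T[...,1]-40)<20)&(d>0);q=T[m]
print(m.sum(),(q.min(0)+q.max(0))/2,np.ptp(q,0)); v,u=np.nonzero(m)
c=cv2.minEnclosingCircle(q[:,:2].astype(np.float32));print(c,rim,np.median(q[:,2]));print(u.min(),u.max(),v.min(),v.max())
x0,y0=u.min()-20,v.min()-20
cv2.imwrite('pics/w5.png',cv2.resize(p[y0:y0+75,x0:x0+75],(600,600),interpolation=cv2.INTER_CUBIC)[...,::-1]);print(x0,y0)
```

```text
-29 1046 x [-5.8  2.1  8.2] y [-6.2  7.8]
-23 722 x [-5.7  8.3 11.1] y [-7.9  7.9]
-17 209 x [ 7.1 10.3 11.6] y [-7.6  7.7]
-11 16 x [7.  7.7 9.8] y [-4.4  5.7]
-5 174 x [3.  6.7 7.8] y [-6.   6.8]
1 178 x [2.3 6.4 7.9] y [-6.2  7.2]
7 158 x [1.5 6.5 7.7] y [-6.5  7. ]
13 148 x [2.5 6.6 7.7] y [-6.2  7.2]
19 126 x [2.6 6.5 7.6] y [-6.5  6.9]
25 346 x [-3.7  6.9 10.3] y [-7.9  7.7]
31 51 x [ 4.8  9.  10.5] y [-7.6  7.4]
49 26 x [2.2 3.3 3.7] y [-2.8  1.9]
55 32 x [1.9 3.1 3.7] y [-3.   1.9]
61 32 x [1.8 3.  3.7] y [-3.2  1.9]
67 29 x [1.7 3.2 3.7] y [-3.3  1.9]
73 26 x [1.6 3.1 3.8] y [-3.4  1.9]
79 17 x [1.6 3.1 3.7] y [-3.3  1.9]
[ 0.47144841 -0.26195943  0.2266551 ]
to vial [-1.96564096 40.53956366  1.62196945]
313 [ -1.70891994  40.4586658  162.4753753 ] [21.1875242  21.75406323  4.34109757]
((-1.7561078071594238, 40.521663665771484), 11.080087661743164) 160.65510215852228 162.29884637986373
284 308 162 184
264 142
```

The mouth is at (-1.7, 40.5) mm in tool axes, and the rod axis is at about (0.3, -0.7).

{"op": "step_arm", "data": {"rows": [-1, 12, 0, 0, 15, -1, 17, 0, 0, 15, 0, 12, 0, 0, 15, 0, 0, 0, 0, 15, 0, 0, 25, 0, 15]}}

```text
time_s: 14.8
ee_pos: [0.5068, -0.2887, 0.2045]
orientation: [[0.559, 0.829, 0.006], [0.829, -0.559, -0.003], [0.001, 0.007, -1.0]]
wrist_force: [0.1, -0.5, -0.7]
gripper_width: 0.0189
grasp_force: 58.7
```

{"op": "step_arm", "data": {"rows": [0, 0, 20, 0, 15, 0, 0, 12, 0, 15, 0, 0, 6, 0, 15, 0, 0, 0, 0, 15, 0, 0, 0, 0, 15]}}

```text
time_s: 15.3
ee_pos: [0.5048, -0.2882, 0.1646]
orientation: [[0.559, 0.829, 0.001], [0.829, -0.559, -0.001], [0.0, 0.001, -1.0]]
wrist_force: [-0.2, -0.9, 0.7]
gripper_width: 0.019
grasp_force: 58.7
```

Run:
```python
from h import *
s,p,d,T=stick();print(s['ee_pos'])
rim=(s['ee_pos'][2]-.066)*1000
m=(abs(T[...,2]-rim)<4)&(np.hypot(T[...,0],T[...,1])<16)&(d>0);q=T[m];v,u=np.nonzero(m)
print(m.sum(),(q.min(0)+q.max(0))/2,np.ptp(q,0),cv2.minEnclosingCircle(q[:,:2].astype(np.float32)),rim,np.median(q[:,2]))
x0,y0=u.min()-20,v.min()-20
cv2.imwrite('pics/w6.png',cv2.resize(p[y0-10:y0+80,x0-10:x0+80],(600,600),interpolation=cv2.INTER_CUBIC)[...,::-1])
```

```text
-29 1038 x [-5.9  2.1  8.1] y [-6.6  7.8]
-23 723 x [-5.6  8.3 11.1] y [-7.9  7.9]
-17 208 x [ 7.2 10.3 11.6] y [-7.7  7.7]
-11 18 x [7.  7.8 9.9] y [-4.3  5.7]
-5 168 x [3.3 6.7 7.8] y [-6.   6.8]
1 182 x [2.2 6.6 7.8] y [-6.2  7.3]
7 165 x [2.1 6.5 7.7] y [-6.4  7. ]
13 135 x [2.5 6.5 7.8] y [-6.2  6.7]
19 141 x [2.5 6.4 7.9] y [-6.5  6.8]
25 336 x [-3.7  6.8 10.1] y [-7.9  7.7]
31 56 x [ 6.3  9.3 10.4] y [-7.6  7.7]
49 25 x [1.8 3.3 3.8] y [-2.8  1.9]
55 35 x [1.8 3.1 3.8] y [-3.1  1.9]
61 27 x [1.7 3.1 3.8] y [-3.2  1.9]
67 32 x [1.6 2.9 3.7] y [-3.3  1.9]
73 25 x [1.3 3.1 3.6] y [-3.4  1.9]
79 14 x [1.9 2.9 4. ] y [-3.4  1.3]
[ 0.50476365 -0.28824606  0.16463552]
429 [  2.14638524  -2.03201178 100.58345484] [21.18737143 21.4350748   4.09996975] ((1.7714293003082275, -1.8776168823242188), 11.13131046295166) 98.63551949784791 100.21618564164622
```

View pics/w6.png

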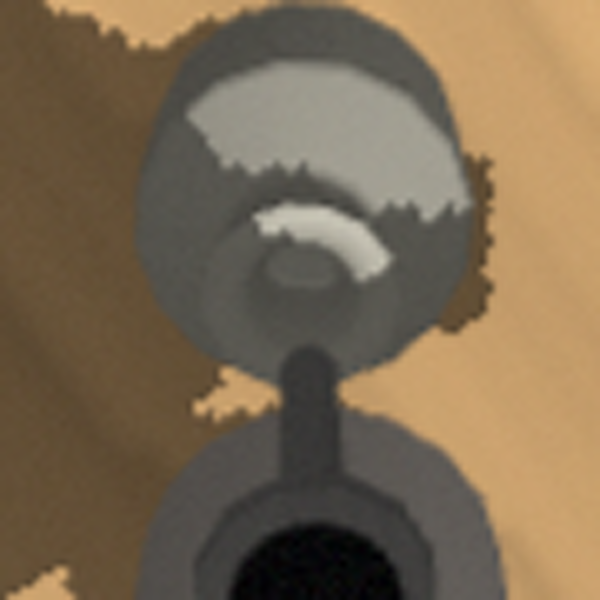

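The rod tip at (310,350) sits above the bore at (302,265), both nearly on the same column. The correction is x +1.5, y -1.2 mm.

{"op": "step_arm", "data": {"rows": [1.5, -1.2, 0, 0, 15, 0, 0, 5, 0, 15, 0, 0, 0, 0, 15, 0, 0, 0, 0, 15]}}

```text
time_s: 15.75
ee_pos: [0.5039, -0.2862, 0.1587]
orientation: [[0.559, 0.829, -0.0], [0.829, -0.559, 0.0], [-0.0, -0.0, -1.0]]
wrist_force: [-0.2, -0.3, -0.0]
gripper_width: 0.0188
grasp_force: 58.7
```

{"op": "step_arm", "data": {"rows": [0, 0.5, 5, 0, 15, 0, 0, 4, 0, 15, 0, 0, 4, 0, 15, 0, 0, 4, 0, 15, 0, 0, 0, 0, 15]}}

```text
time_s: 16.25
ee_pos: [0.504, -0.2863, 0.141]
orientation: [[0.559, 0.829, -0.001], [0.829, -0.559, 0.001], [-0.0, -0.001, -1.0]]
wrist_force: [-1.0, 0.7, -0.5]
gripper_width: 0.0187
grasp_force: 58.7
```

{"op": "step_arm", "data": {"rows": [0, 0, 4, 0, 15, 0, 0, 4, 0, 15, 0, 0, 4, 0, 15, 0, 0, 0, 0, 15]}}

```text
time_s: 16.65
ee_pos: [0.504, -0.2863, 0.1291]
orientation: [[0.559, 0.829, -0.001], [0.829, -0.559, 0.001], [-0.0, -0.001, -1.0]]
wrist_force: [-0.7, -0.1, -0.8]
gripper_width: 0.0189
grasp_force: 58.7
```

The rod is in the neck and the force is free. I'll continue down.

{"op": "step_arm", "data": {"rows": [0, 0, 6, 0, 15, 0, 0, 6, 0, 15, 0, 0, 6, 0, 15, 0, 0, 6, 0, 15, 0, 0, 0, 0, 15]}}

```text
time_s: 17.15
ee_pos: [0.5038, -0.2861, 0.1046]
orientation: [[0.559, 0.829, -0.002], [0.829, -0.559, 0.001], [-0.0, -0.002, -1.0]]
wrist_force: [0.0, 0.1, -0.8]
gripper_width: 0.0186
grasp_force: 58.7
```

{"op": "step_arm", "data": {"rows": [0, 0, 3, 0, 15, 0, 0, 2, 0, 15, 0, 0, 1, 0, 15, 0, 0, 0, 0, 15]}}

```text
time_s: 17.55
ee_pos: [0.5044, -0.2865, 0.0998]
orientation: [[0.559, 0.829, 0.0], [0.829, -0.559, -0.0], [-0.0, 0.0, -1.0]]
wrist_force: [-1.1, -0.5, 0.4]
gripper_width: 0.0187
grasp_force: 58.7
```

{"op": "step_arm", "data": {"rows": [0, 0, 1, 0, 15, 0, 0, 1, 0, 15, 0, 0, 0, 0, 15]}}

```text
time_s: 17.85
ee_pos: [0.5044, -0.2865, 0.0978]
orientation: [[0.559, 0.829, -0.0], [0.829, -0.559, -0.0], [-0.0, -0.0, -1.0]]
wrist_force: [0.8, 0.4, -0.9]
gripper_width: 0.0187
grasp_force: 58.7
```

{"op": "step_arm", "data": {"rows": [0, 0, 1, 0, 15, 0, 0, 1, 0, 15, 0, 0, 0, 0, 15]}}

```text
time_s: 18.15
ee_pos: [0.5044, -0.2865, 0.0957]
orientation: [[0.559, 0.829, -0.0], [0.829, -0.559, 0.0], [-0.0, -0.0, -1.0]]
wrist_force: [0.0, -0.4, -1.0]
gripper_width: 0.0188
grasp_force: 58.7
```

{"op": "step_arm", "data": {"rows": [0, 0, 1, 0, 15, 0, 0, 0, 0, 15]}}

```text
time_s: 18.35
ee_pos: [0.5048, -0.2866, 0.0954]
orientation: [[0.559, 0.829, 0.001], [0.829, -0.559, -0.0], [0.0, 0.001, -1.0]]
wrist_force: [-0.8, -0.8, 3.0]
gripper_width: 0.0186
grasp_force: 59.0
```

Contact at z = 0.0954, as expected for the collar on the rim (0.066 + 0.0293). I'll push gently 1 mm more, then release.

{"op": "step_arm", "data": {"rows": [0, 0, 0.7, 0, 15, 0, 0, 0, 0, 15]}}

```text
time_s: 18.55
ee_pos: [0.5052, -0.2867, 0.0953]
orientation: [[0.559, 0.829, 0.001], [0.829, -0.559, -0.001], [0.0, 0.002, -1.0]]
wrist_force: [-0.7, 0.7, 8.1]
gripper_width: 0.0192
grasp_force: 59.3
```

{"op": "step_arm", "data": {"rows": [0, 0, -0.7, 0, 15, 0, 0, 0, 0, 20, 0, 0, 0, 0, 28, 0, 0, 0, 0, 36, 0, 0, 0, 0, 40]}}

```text
time_s: 19.05
ee_pos: [0.5042, -0.2864, 0.0944]
orientation: [[0.559, 0.829, -0.0], [0.829, -0.559, 0.0], [-0.0, -0.001, -1.0]]
wrist_force: [-0.5, 0.0, -0.5]
gripper_width: 0.04
grasp_force: 0.0
```

{"op": "step_arm", "data": {"rows": [0, 0, -10, 0, 40, 0, 0, -25, 0, 40, 0, 0, -30, 0, 40, 0, 0, -30, 0, 40, 0, 0, -30, 0, 40]}}

```text
time_s: 19.55
ee_pos: [0.5044, -0.2864, 0.2217]
orientation: [[0.559, 0.829, 0.001], [0.829, -0.559, -0.0], [0.0, 0.001, -1.0]]
wrist_force: [-0.3, -0.1, 0.2]
gripper_width: 0.0403
grasp_force: 0.0
```

Run:
```python
from h import *
s=bot.read_state();p,d=eyes.get_image('wrist');W=cloud('wrist',d,s);print(s['ee_pos'])
def reg(c,r,lo,hi):
    m=(W[...,2]>lo)&(W[...,2]<hi)&(np.hypot(W[...,0]-c[0],W[...,1]-c[1])<r)&(d>0);q=W[m];print(m.sum(),((q.min(0)+q.max(0))/2).round(4),np.ptp(q,0).round(4),q[:,2].max())
reg((.504,-.286),.02,.105,.14);reg((.504,-.286),.016,.06,.075);reg((.54,-.239),.02,.115,.14);reg((.4705,-.339),.03,.08,.1)
a,da=eyes.get_image('scene');b,db=eyes.get_image('side')
for n,dd,pp in (('scene',da,a),('side',db,b)):
    W=cloud(n,dd)
    for c,r,lo,hi in [((.5645,.0105),.02,.04,.06),((.504,-.286),.014,.105,.135),((.452,.214),.016,.09,.12),((.480,.303),.016,.09,.12)]:
        m=(W[...,2]>lo)&(W[...,2]<hi)&(np.hypot(W[...,0]-c[0],W[...,1]-c[1])<r)&(dd>0);q=W[m];print(n,m.sum(),q.mean(0).round(3) if len(q) else '',q[:,2].max() if len(q) else '')
```

```text
[ 0.50442913 -0.28639387  0.2217285 ]
650 [ 0.5051 -0.2859  0.1178] [0.0216 0.0213 0.0157] 0.12569194082866622
225 [ 0.5041 -0.2845  0.0686] [0.0216 0.0194 0.0121] 0.0746815423713604
786 [ 0.5411 -0.2375  0.1205] [0.0211 0.0211 0.0105] 0.1257984693711568
2051 [ 0.4713 -0.3381  0.0854] [0.0458 0.0458 0.0108] 0.09082382576788411
scene 51 [0.566 0.01  0.049] 0.05418174621493552
scene 82 [ 0.508 -0.284  0.118] 0.12584969673135019
scene 74 [0.456 0.213 0.103] 0.11137596909121303
scene 37 [0.482 0.301 0.099] 0.10880227385183652
side 45 [0.559 0.013 0.049] 0.05385984745264815
side 55 [ 0.5   -0.28   0.118] 0.12726790133899685
side 117 [0.448 0.218 0.104] 0.11221446848163753
side 47 [0.475 0.305 0.099] 0.1100897288618716
```

The ball top is at z = 0.126, which is the fully seated height (0.066 + 0.060). The cap, bottle, jar, scriber and brush are all standing in place, and the gripper is clear.

```bash
python3 -c "
from workcell import finish_job
print(finish_job())"
```

```text
the job is handed in; nothing more can be done
None
```

The job is handed in: the cap stands on its rim in the tray's empty half, the applicator is fully seated in the vial with its collar on the rim, and the vial, bottle, jar and other two sticks are still standing in place.

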